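# Zero and set the polarising ring of a film viewer

## Robot

A 6-joint arm with a two-finger parallel gripper is mounted at the origin on the work surface. World frame = base frame: x ahead of the robot, y to its left, z up, the work surface at z = 0. Lengths are in m, angles in degrees, forces in N, time in s.
With the tool pointing down it reaches from about 0.325 to 0.85 m from the base axis. Payload 4.4 kg.
Tool frame: the origin (TCP) lies midway between the tips of the shut fingers; the grasp point (between the pads) lies 19 mm behind it; z points along the fingers, y is the line along which they close (so a half turn about z gives the same grasp; the last joint's range is limited). The gripper opens to 94 mm and grips with 3 to 60 N. Pads are 16 mm wide; open, the fingers measure 119 mm over their backs; the gripper's body (75 mm by 177 mm) begins 78 mm behind the grasp point.
Start: joints at [66.778, 11.837, 88.321, -0, 79.842, -8.623], TCP at [0.145, 0.556, 0.205] pointing down, gripper open.
Joint ranges: [-156.59, 156.59], [-49.26, 127.26], [12.9, 141.05], [-63.56, 243.56], [4.71, 150.69], [-161.64, 161.64]. Speed limits (degrees/s): [159.86, 159.86, 180, 180, 180, 180].

## Interface

Orientations are given as a 3x3 rotation matrix whose columns are the frame's x, y, z axes.
In Python, from workcell import env gives the robot as it stands.
- The arm moves only by the tool servo_tool, never from a script. Its argument "moves" is a list of rows, each an object with "linear": the shift along the world's x, y, z in m, a list of three; "spin": the turn about the world's z in rad. A call has 1 to 10 rows; each row shifts and turns the commanded pose from where the row before left it; what a row does not reach is not made up. A row lasts 1/12 s, in which the tool goes at most 41.7 mm and 7.16 degrees, less where a joint would pass 70% of its speed; a pose out of reach is approached as far as the arm can. A call with a gripper value outside its range is refused whole. "hand" is the closure, from -1 (fully open) to 1 (shut), set as the call begins (left out, the last holds). The fingers move at their own pace and stop on an object; "grip_force" is the grip in N (left out, the last holds). Time passes only in rows, so rows that do not move let the fingers close. It gives the time, the measured TCP pose, the force, the opening and the grip force at its end, in the units of the state.
- env.state(): the state, without advancing time (a new reading comes with each control period).
- env.read_camera(name): name is "scene" or "side" or "wrist"; returns the picture (384x512x3 uint8, red, green, blue); there is no depth.
- env.camera_params(name): a dict with "K" (3x3 intrinsics, pixels), "dist" ([k1, k2, p1, p2, k3] as OpenCV has them; the pictures are not rectified), "R" (3x3) and "t" (3): a world point X has camera coordinates R X + t; the wrist camera has in their place "T_tool_cam" (4x4, takes a point from camera to tool coordinates, whose origin is the TCP and whose axes are the flange's). Camera axes: x right, y down, z forward; pixel columns grow to the right and rows downward; lengths in m; the calibration is good to about 2 mm. A picture is of the moment at which its call begins: read the wrist's pose just before it. camera_params takes no time and is no camera call.
- env.close_job(): hands the job in; it is judged then, once.
The state is a dict: "time": time; "qpos": joint angles; "joint_vel": joint speeds; "tau": joint torques, N m; "ee_pos": TCP position; "ee_rot": TCP orientation; "wrist_force": force on the tool from outside, world axes, zero at the start; "ft_torque": the same for the moment, N m; "opening": opening from 0.0 (shut) to 1.0 (fully open); "grasp_force": force on a finger pad.
Only numpy, scipy, OpenCV 4.12 (cv2) and the standard library are available. Lean on these libraries where they do the work, as an engineer would, in place of code of your own. Each camera call takes 0.05 s, during which the arm holds its last target. There are 200 camera calls.

## Task

Set the polarising ring of the film viewer by pushing its lever round from the outside with the fingers: first push the lever fully home against the square stop block at one end of the scale, then push it back round until its pointer lines up with the dark clip on the drum's rim. Do not lift the ring out of its seat, leave the clip where it is, leave the tape, phone and stapler alone, and finish with the hand clear.

Things in the scene. Friction and masses are not known exactly. Their poses are not given: they have to be found in the camera images.
- viewer: film viewer fixed to the bench: a round grey drum 250 mm across with a white scale face 45 mm above the bench and black tick marks. Origin: centre of the underside, on the ring's vertical turning axis; z up. The lever side of the drum is towards -x of this frame, which faces away from the robot, within about 0.45 rad.
- home_block (a point): centre of the top of the fixed square home stop block on the scale face, at the right end of the scale as the robot sees it: steel, 26 mm radially x 18 mm, top 60 mm above the bench, 90 mm from the axis, at lever angle -1.18. The other, left end of the scale has only a thin round pin, 8 mm across, its top at 57 mm.
- filter_ring (a joint): angle a of the black ring (132 mm across, top 57 mm above the bench) and its lever, rad: the lever points along (-cos a, -sin a) in the viewer's x, y; growing is counter-clockwise from above. From -1.0 (fully home against the square block) to 1.05 (at the thin pin). About 2 N of push at the stud turns it; it stays where it is left.
- seat (a joint): how far the ring with its lever and glass has been raised out of its seat in the drum, m: 0 seated, up to 0.03. The snug fit takes about 10 N of upward pull to lift. It does not drop back by itself.
- lever_stud (a point): centre of the top of the lever's upright round stud, the part to push: aluminium, 14 mm across, 56 to 92 mm above the bench, 82 mm from the ring's axis. The flat dark arm under it is 14 mm wide, its top at 56 mm. Fingertips held 63 to 70 mm above the bench clear arm, ring, block, pin and clip and still meet the stud.
- lever_tip (a point): tip of the lever's flat pointer (3 mm wide), 104 mm from the ring's axis, 53 mm above the bench
- clip (a joint): angle of the dark steel index clip on the drum's rim, rad, counted exactly as the lever's angle: the pointer lines up with the clip when both angles are equal. It holds stiffly (about 12 N to shift); its top is 50 mm above the bench, below the lever.
- clip_nose (a point): point straight in front of the clip's 3 mm wide nose, 104 mm from the ring's axis, 49 mm above the bench, where the pointer's tip should stand. The nose runs outward from 106 mm to an 18 mm wide tab clasped over the rim, 129 mm from the axis.
- tape_roll: bystander: loose roll of clear tape lying flat, 90 mm across, 19 mm high; origin under its centre
- phone: bystander: loose black phone lying flat, 72 x 148 x 8 mm; origin under its centre
- stapler: bystander: loose grey stapler 130 mm long (along its x), 36 mm wide, 56 mm high; origin under its centre

How it is judged:
By the outcome, as a careful person would: the job done as asked, in the order asked, and still so for the second after the job is handed in, with the robot touching nothing.
It also fails if it takes over 59 s, if anything falls off the work surface, if the arm or the gripper's body presses on something with over 40 N, if the wrist force passes 120 N, or if a joint passes its speed limit or range.

## Working session

There is one attempt and no reset: what is moved stays moved. The work goes in short steps, Python scripts to look and compute and a tool call to move; the robot and the scene stay as the last step left them, time stands still between calls to the robot, and variables do not carry over. Pictures are saved under pics/ and viewed, at most 10 in all, crops included, and the job is handed in when it is done.

Besides the shell and the picture viewer there is one more tool, called after ">>>" as a command line: name --argument value ..., lists and objects as JSON in quotes. servo_tool: Moves the arm, as the interface text tells. Its arguments: {"type":"object","properties":{"moves":{"type":"array"},"hand":{"type":"number"},"grip_force":{"type":"number"}},"required":["moves"]}

```bash
mkdir -p pics; cat > h.py <<'E'
import numpy as np, cv2
from workcell import env
def cam(name):
    s=env.state(); p=env.camera_params(name)
    K=np.array(p["K"]);d=np.array(p["dist"],float)
    if name=="wrist":
        T=np.eye(4);T[:3,:3]=np.array(s["ee_rot"]).reshape(3,3);T[:3,3]=s["ee_pos"]
        C=T@np.array(p["T_tool_cam"]);R=C[:3,:3].T;t=-R@C[:3,3]
    else: R=np.array(p["R"]);t=np.array(p["t"])
    return K,d,R,t
def ray(c,uv,z):
    K,d,R,t=c
    n=cv2.undistortPoints(np.array(uv,float).reshape(-1,1,2),K,d).reshape(-1,2)
    D=np.c_[n,np.ones(len(n))]@R; o=-R.T@t
    return o+D*((z-o[2])/D[:,2])[:,None]
def proj(c,X):
    K,d,R,t=c
    return cv2.projectPoints(np.array(X,float).reshape(-1,3),cv2.Rodrigues(R)[0],t,K,d)[0].reshape(-1,2)
def shot(name,fn):
    c=cam(name); im=np.ascontiguousarray(env.read_camera(name)[:,:,::-1]); cv2.imwrite("pics/"+fn+".png",im)
    np.savez("pics/"+fn+".npz",K=c[0],d=c[1],R=c[2],t=c[3]); return c,im
def load(fn):
    z=np.load("pics/"+fn+".npz");return (z["K"],z["d"],z["R"],z["t"]),cv2.imread("pics/"+fn+".png")
E
python3 - <<'E'
from h import *
a=shot("scene","scene0")[1];b=shot("side","side0")[1];shot("wrist","wrist0")
cv2.imwrite("pics/both.png",np.vstack([a,b])[:, :]) if 0 else None
for n in("scene","side"):
    c=cam(n);print(n,-c[2].T@c[3])
E
```

```text
scene [1.39257646 0.36802306 0.71439878]
side [ 0.42368705 -0.81165031  0.93482611]
```

View pics/scene0.png

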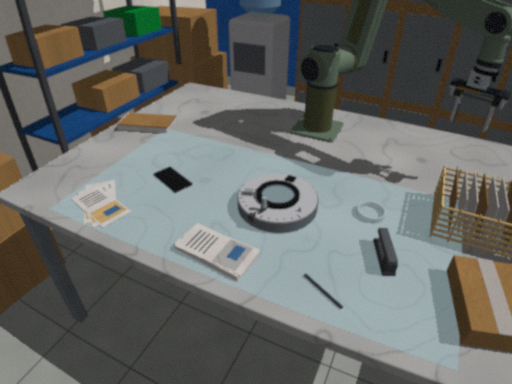

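View pics/side0.png

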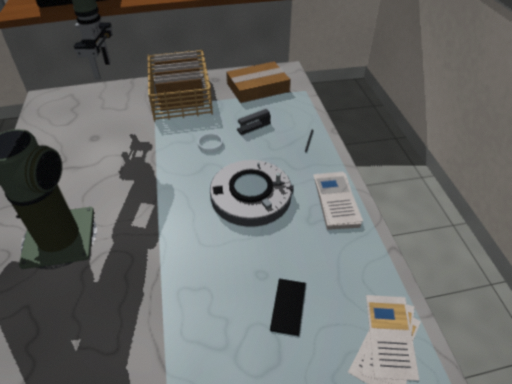

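The scene shows the drum at about (278,200) and the side view shows it at about (251,190), with the lever side at (283,185). Next I'll enlarge the drum in both views and estimate its centre.

```bash
python3 - <<'E'
from h import *
c1,a=load("scene0");c2,b=load("side0")
print(ray(c1,[[277,193]],.057),ray(c2,[[251,186]],.057))
A=cv2.resize(a[160:240,225:330],None,fx=5,fy=5,interpolation=2)[:400,:525]
B=cv2.resize(b[145:235,195:310],None,fx=5,fy=5,interpolation=2)
cv2.imwrite("pics/z.png",np.hstack([cv2.resize(A,(400,305)),cv2.resize(B,(400,305))]))
E
```

```text
[[0.58285746 0.0520343  0.057     ]] [[0.57807488 0.04233147 0.057     ]]
```

View pics/z.png

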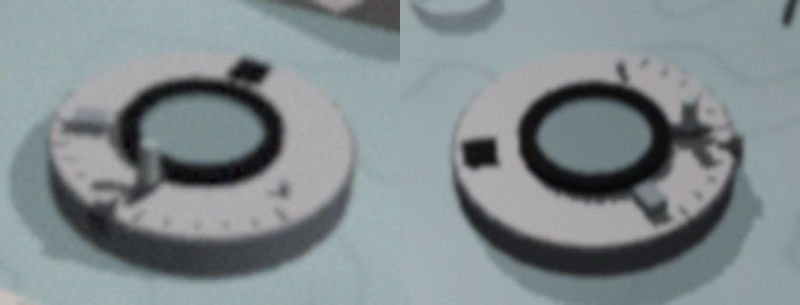

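The drum centre is near (0.58, 0.047). The block is on the -y side, the lever is near the middle, and the clip is on the far rim. I'll look from the wrist above the drum.

```bash
python3 - <<'E'
from h import *
p=env.camera_params("wrist");s=env.state()
print(np.round(p["T_tool_cam"],3),np.round(p["K"],0),np.round(s["ee_rot"],3),s["time"])
E
```

```text
[[ 0.001 -0.972 -0.237  0.068]
 [ 1.     0.001 -0.001  0.001]
 [ 0.001 -0.237  0.972 -0.178]
 [ 0.     0.     0.     1.   ]] [[275.   0. 256.]
 [  0. 275. 194.]
 [  0.   0.   1.]] [[-0.968  0.252 -0.001]
 [ 0.252  0.968 -0.002]
 [ 0.    -0.002 -1.   ]] 0.15
```

>>> servo_tool --moves '[{"linear": [0.025,-0.03,0.01],"spin": 0},{"linear": [0.025,-0.03,0.01],"spin": 0},{"linear": [0.025,-0.03,0.01],"spin": 0},{"linear": [0.025,-0.03,0.01],"spin": 0},{"linear": [0.025,-0.03,0.01],"spin": 0},{"linear": [0.025,-0.03,0.01],"spin": 0},{"linear": [0.025,-0.03,0.01],"spin": 0},{"linear": [0.025,-0.03,0.01],"spin": 0},{"linear": [0.025,-0.03,0.01],"spin": 0},{"linear": [0.025,-0.03,0.01],"spin": 0}]' --hand 1 --grip_force 10

```text
time: 0.98
ee_pos: [0.3955, 0.2547, 0.3058]
ee_rot: [[-0.968, 0.252, -0.0], [0.252, 0.968, 0.0], [0.0, 0.0, -1.0]]
wrist_force: [-0.2, 0.7, -0.2]
opening: 0.327
grasp_force: 0.0
```

>>> servo_tool --moves '[{"linear": [0.012,-0.03,-0.005],"spin": 0.05},{"linear": [0.012,-0.03,-0.005],"spin": 0.05},{"linear": [0.012,-0.03,-0.005],"spin": 0.05},{"linear": [0.012,-0.03,-0.005],"spin": 0.05},{"linear": [0.012,-0.03,-0.005],"spin": 0.05},{"linear": [0.012,-0.03,-0.005],"spin": 0.005},{"linear": [0.012,-0.028,-0.005],"spin": 0},{"linear": [0,0,0],"spin": 0},{"linear": [0,0,0],"spin": 0}]'

```text
time: 1.73
ee_pos: [0.4787, 0.0473, 0.2696]
ee_rot: [[-1.0, 0.003, -0.002], [0.003, 1.0, 0.001], [0.002, 0.001, -1.0]]
wrist_force: [-0.1, -0.1, -0.7]
opening: 0.01
grasp_force: 0.0
```

```bash
python3 - <<'E'
from h import *
c,im=shot("wrist","w1")
cv2.imwrite("pics/w1z.png",cv2.resize(im,None,fx=1.55,fy=1.55))
E
```

```text
(no output)
```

View pics/w1z.png

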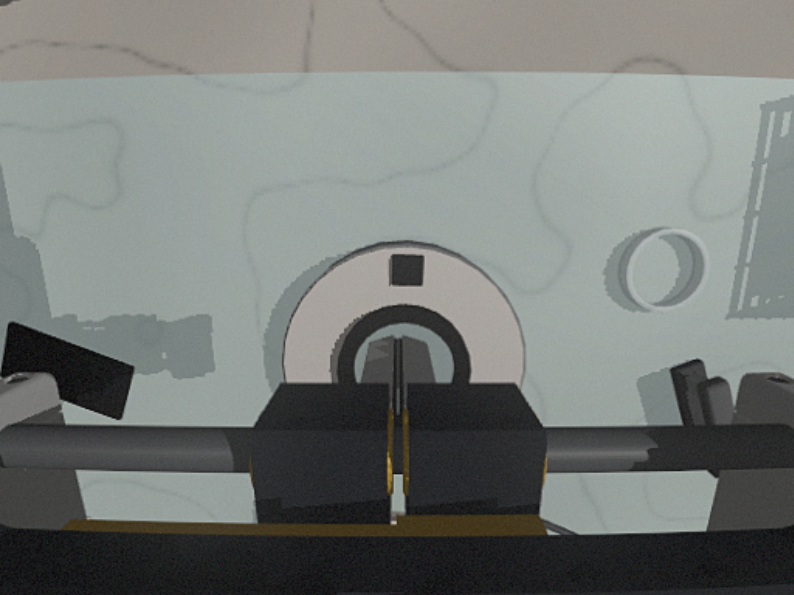

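The wrist view has the hand covering the +x side of the drum; the ring is at about (403,365) in the enlarged view. Moving the tool beyond the lever will clear the view.

>>> servo_tool --moves '[{"linear": [0.038,0,0],"spin": 0},{"linear": [0.038,0,0],"spin": 0},{"linear": [0.038,0,0],"spin": 0},{"linear": [0.038,0,0],"spin": 0},{"linear": [0.038,0,0],"spin": 0},{"linear": [0.038,0,0],"spin": 0},{"linear": [0.032,0,0],"spin": 0},{"linear": [0,0,0],"spin": 0},{"linear": [0,0,0],"spin": 0}]'

```text
time: 2.53
ee_pos: [0.7389, 0.0504, 0.2676]
ee_rot: [[-1.0, -0.002, -0.004], [-0.002, 1.0, 0.001], [0.004, 0.001, -1.0]]
wrist_force: [-1.1, -0.9, -0.2]
opening: 0.002
grasp_force: 0.0
```

```bash
python3 - <<'E'
from h import *
c,im=shot("wrist","w2")
print(-c[2].T@c[3], proj(c,[[.58,.045,.05]]))
u,v=proj(c,[[.6,.045,.05]])[0].astype(int)
cr=im[max(v-110,0):v+90,max(0,u-120):u+120];print(max(v-110,0),u-120,cr.shape)
cv2.imwrite("pics/w2z.png",cv2.resize(cr,None,fx=3,fy=3,interpolation=2)[:600,:800])
E
```

```text
[0.67188474 0.05076951 0.44583879] [[252.24475123  58.5029917 ]]
0 132 (164, 240, 3)
```

View pics/w2z.png

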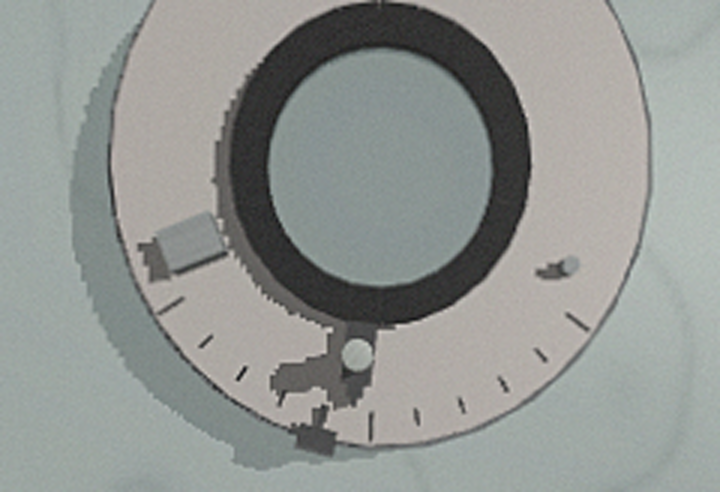

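The view is clear. In crop pixels, the ring is at (380,165), the stud top at (357,355), the block at (190,240), the pin at (570,265), the clip tab at (317,440) and its nose at (321,412).

```bash
cat >> h.py <<'E'
def circ(P):
    A=np.c_[2*P[:,:2],np.ones(len(P))];s=np.linalg.lstsq(A,(P[:,:2]**2).sum(1),rcond=None)[0]
    return s[:2],np.sqrt(s[2]+s[0]**2+s[1]**2)
E
python3 - <<'E'
from h import *
c,im=load("w2")
f=lambda x,y:[x/3+132,y/3]
# inner ring edge & drum edge, sampled from the crop view; mask refinement for ring
g=cv2.cvtColor(im,6)
m=(g<75).astype(np.uint8);m[165:]=0
n,l,st,ce=cv2.connectedComponentsWithStats(m)
i=l[:, :][int(20/3),int(440/3+132)] or l[40,int(250/3+132)]
i=l[40,int(250/3+132)];print(st[i])
r=(l==i).astype(np.uint8)
for cn in cv2.findContours(r,cv2.RETR_CCOMP,cv2.CHAIN_APPROX_NONE)[0]:
    if len(cn)<100: continue
    P=ray(c,cn.reshape(-1,2),.057)
    o,R=circ(P)
    for _ in range(5):
        e=abs(np.hypot(*(P[:,:2]-o).T)-R); o,R=circ(P[e<.002])
    print(len(cn),"centre",o.round(4),"R",R.round(4),(e<.002).mean())
    if R>.06 or 'O' not in globals(): 
        if R>.06: O=o
drum=[f(111,160),f(650,160),f(150,320),f(600,340),f(240,410),f(520,410),f(130,60),f(630,60)]
print("drum",circ(ray(c,drum,.045)))
for k,p,z in [("stud",(357,355),.092),("block",(190,241),.06),("pin",(570,265),.057),("tab",(317,441),.05),("nose",(321,412),.049),("nose_in",(321,405),.049)]:
    X=ray(c,[f(*p)],z)[0];d=X[:2]-O;print(k,X.round(4),"r",np.hypot(*d).round(4),"ang",np.arctan2(d[1],d[0]).round(4))
E
```

```text
[ 208    0  101  116 3770]
307 centre [0.5779 0.0528] R 0.0653 0.9315960912052117
222 centre [0.579  0.0531] R 0.0498 1.0
drum (array([0.58181875, 0.05392777]), np.float64(0.12220187333776429))
stud [0.6593 0.0441 0.092 ] r 0.0818 ang -0.1065
block [ 0.6093 -0.0302  0.06  ] r 0.0887 ang -1.2093
pin [0.6184 0.1387 0.057 ] r 0.095 ang 1.1307
tab [0.6974 0.0242 0.05  ] r 0.1229 ang -0.2343
nose [0.6839 0.0262 0.049 ] r 0.1093 ang -0.2454
nose_in [0.6807 0.0263 0.049 ] r 0.1061 ang -0.2525
```

>>> servo_tool --moves '[{"linear": [-0.027,0.01,0],"spin": 0.0},{"linear": [-0.027,0.01,0],"spin": 0},{"linear": [-0.027,0.01,0],"spin": 0},{"linear": [0,0,-0.036],"spin": 0},{"linear": [0,0,-0.036],"spin": 0},{"linear": [0,0,-0.036],"spin": 0},{"linear": [0,0,-0.036],"spin": 0},{"linear": [0,0,-0.036],"spin": 0},{"linear": [0,0,-0.015],"spin": 0},{"linear": [0,0,0],"spin": 0}]'

```text
time: 3.42
ee_pos: [0.6522, 0.0794, 0.0716]
ee_rot: [[-1.0, -0.001, -0.009], [-0.001, 1.0, 0.0], [0.009, 0.0, -1.0]]
wrist_force: [-0.6, -0.2, 0.0]
opening: 0.006
grasp_force: 0.0
```

```bash
cat >> h.py <<'E'
O=np.array([.578,.053])
def F(th,off,r=.082): return O+r*np.array([np.cos(th),np.sin(th)])+off*np.array([-np.sin(th),np.cos(th)])
E
python3 - <<'E'
from h import *
s=env.state();p=np.array(s["ee_pos"]);print(p)
p=p[:2]
for t in np.linspace(0,-1.04,14): q=F(t,.0195);print(t.round(3),q.round(4),((q-p)*1000).round(1));p=q
E
```

```text
[0.65224379 0.07941612 0.07161858]
0.0 [0.66   0.0725] [ 7.8 -6.9]
-0.08 [0.6613 0.0659] [ 1.3 -6.6]
-0.16 [0.6621 0.0592] [ 0.8 -6.7]
-0.24 [0.6623 0.0524] [ 0.2 -6.7]
-0.32 [0.662  0.0457] [-0.3 -6.7]
-0.4 [0.6611 0.039 ] [-0.9 -6.7]
-0.48 [0.6597 0.0324] [-1.4 -6.6]
-0.56 [0.6578 0.026 ] [-1.9 -6.5]
-0.64 [0.6554 0.0197] [-2.4 -6.3]
-0.72 [0.6525 0.0136] [-2.9 -6.1]
-0.8 [0.6491 0.0078] [-3.4 -5.8]
-0.88 [0.6453 0.0022] [-3.8 -5.5]
-0.96 [ 0.641 -0.003] [-4.3 -5.2]
-1.04 [ 0.6363 -0.0078] [-4.7 -4.9]
```

>>> servo_tool --moves '[{"linear": [0.008,-0.007,-0.005],"spin": 0},{"linear": [0.001,-0.0065,0],"spin": -0.08},{"linear": [0.001,-0.0067,0],"spin": -0.08},{"linear": [0,-0.0067,0],"spin": -0.08},{"linear": [-0.0003,-0.0067,0],"spin": -0.08},{"linear": [-0.001,-0.0067,0],"spin": -0.08},{"linear": [-0.0014,-0.0066,0],"spin": -0.08},{"linear": [-0.002,-0.0065,0],"spin": -0.08},{"linear": [-0.0024,-0.0063,0],"spin": -0.08},{"linear": [0,0,0],"spin": 0}]'

```text
time: 4.25
ee_pos: [0.6635, 0.0175, 0.0745]
ee_rot: [[-0.801, 0.599, 0.007], [0.599, 0.801, -0.001], [-0.006, 0.004, -1.0]]
wrist_force: [0.1, 1.1, 0.4]
opening: 0.004
grasp_force: 0.0
```

>>> servo_tool --moves '[{"linear": [-0.006,0.004,-0.007],"spin": 0},{"linear": [0,0,0],"spin": 0}]'

```text
time: 4.42
ee_pos: [0.6548, 0.0236, 0.0643]
ee_rot: [[-0.803, 0.595, 0.002], [0.595, 0.803, 0.001], [-0.001, 0.001, -1.0]]
wrist_force: [0.1, 1.5, 0.9]
opening: 0.005
grasp_force: 0.8
```

```bash
python3 - <<'E'
from h import *
s=env.state();p=np.array(s["ee_pos"]);R=np.array(s["ee_rot"]);print(p,s["wrist_force"],s["joint_vel"])
c,im=shot("side","s2"); print(np.arctan2(R[0,1],R[1,1]), F(-.64,.0195))
cv2.imwrite("pics/s2z.png",cv2.resize(im[125:245,180:320],None,fx=4,fy=4,interpolation=2))
E
```

```text
[0.65479156 0.02358987 0.0643342 ] [0.13383353 1.45687111 0.93528404] [ 0.29450838  0.81008282 -0.44032705  0.0010651   0.30533021  0.04462318]
0.637809612350982 [0.65541716 0.01967084]
```

View pics/s2z.png

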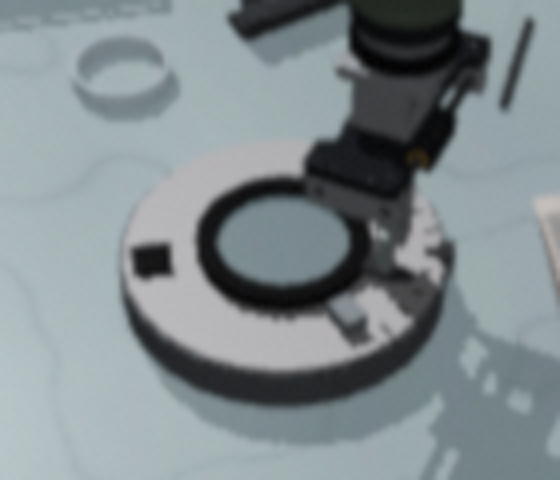

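The fingers at crop (395,215) are behind the stud at (380,255), which is moving toward the block at (347,310). I'll keep pushing until it reaches home.

>>> servo_tool --moves '[{"linear": [-0.001,-0.005,0.001],"spin": -0.03},{"linear": [-0.0015,-0.005,0.001],"spin": -0.05},{"linear": [-0.003,-0.006,0],"spin": -0.08},{"linear": [-0.0032,-0.0058,0],"spin": -0.08},{"linear": [-0.0038,-0.0055,0],"spin": -0.08},{"linear": [-0.004,-0.005,0],"spin": -0.08},{"linear": [0,0,0],"spin": 0}]'

```text
time: 5.05
ee_pos: [0.6378, -0.0102, 0.0655]
ee_rot: [[-0.505, 0.863, -0.001], [0.863, 0.505, -0.0], [0.0, -0.001, -1.0]]
wrist_force: [0.6, -0.4, 0.6]
opening: 0.002
grasp_force: 0.0
```

>>> servo_tool --moves '[{"linear": [-0.0017,-0.001,0],"spin": 0},{"linear": [-0.0017,-0.001,0],"spin": 0},{"linear": [0,0,0],"spin": 0},{"linear": [0,0,0],"spin": 0}]'

```text
time: 5.38
ee_pos: [0.6368, -0.0108, 0.0657]
ee_rot: [[-0.508, 0.862, 0.004], [0.862, 0.508, 0.001], [-0.001, 0.004, -1.0]]
wrist_force: [4.7, 2.4, -3.1]
opening: 0.008
grasp_force: 2.7
```

>>> servo_tool --moves '[{"linear": [-0.0025,-0.0015,0],"spin": 0},{"linear": [0,0,0],"spin": 0},{"linear": [0,0,0],"spin": 0}]'

```text
time: 5.63
ee_pos: [0.6366, -0.0109, 0.0659]
ee_rot: [[-0.507, 0.862, 0.01], [0.862, 0.507, 0.003], [-0.002, 0.01, -1.0]]
wrist_force: [10.6, 5.3, -6.6]
opening: 0.004
grasp_force: 5.8
```

Force rose to 12 N with no further movement, so the lever is home. I'll back off, rise and look from the same viewpoint as before.

>>> servo_tool --moves '[{"linear": [0.008,0.005,0],"spin": 0},{"linear": [0.008,0.005,0],"spin": 0.05},{"linear": [0.002,0.001,0.03],"spin": 0.12},{"linear": [0.002,0,0.035],"spin": 0.12},{"linear": [0.015,0.01,0.035],"spin": 0.12},{"linear": [0.015,0.01,0.035],"spin": 0.12},{"linear": [0.015,0.01,0.035],"spin": 0.12},{"linear": [0.015,0.01,0.028],"spin": 0.12},{"linear": [0.015,0.01,0],"spin": 0.12},{"linear": [0.0,0,0],"spin": 0.12}]'

```text
time: 6.47
ee_pos: [0.7306, 0.0497, 0.2671]
ee_rot: [[-1.0, 0.021, 0.007], [0.021, 1.0, -0.0], [-0.007, -0.0, -1.0]]
wrist_force: [-1.2, 0.3, -0.1]
opening: 0.009
grasp_force: 0.0
```

>>> servo_tool --moves '[{"linear": [0,0,0],"spin": 0.03},{"linear": [0,0,0],"spin": 0},{"linear": [0,0,0],"spin": 0}]'

```text
time: 6.72
ee_pos: [0.7271, 0.0479, 0.263]
ee_rot: [[-1.0, 0.0, -0.001], [0.0, 1.0, -0.001], [0.001, -0.001, -1.0]]
wrist_force: [-0.6, -0.8, -0.2]
opening: 0.008
grasp_force: 0.0
```

```bash
python3 - <<'E'
from h import *
c,im=shot("wrist","w3")
u,v=proj(c,[[.64,.045,.05]])[0].astype(int)
y0=max(v-120,0);x0=max(0,u-130);cr=im[y0:y0+190,x0:x0+260];print(y0,x0,proj(c,[[.64,.045,.05]]))
cv2.imwrite("pics/w3z.png",cv2.resize(cr,None,fx=3,fy=3,interpolation=2)[:600,:800])
E
```

```text
0 124 [[254.06966923 113.3264268 ]]
```

View pics/w3z.png

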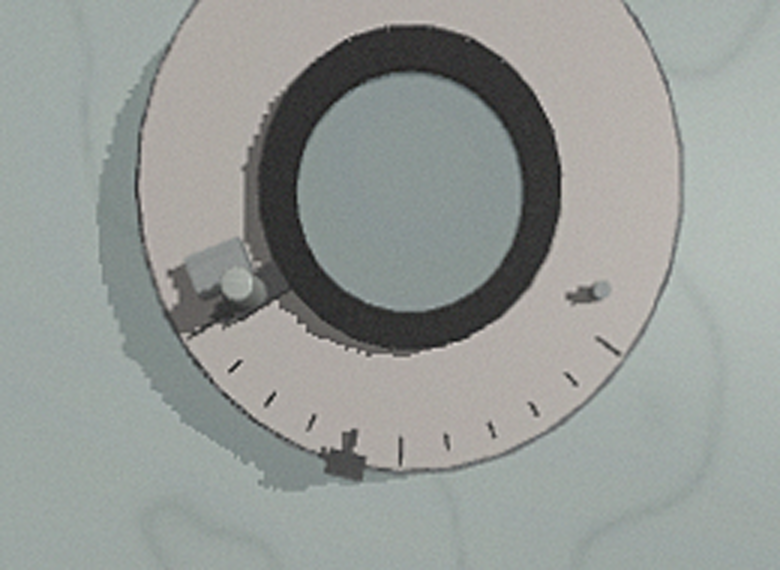

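The lever is home against the block: stud at (238,285), touching the block at (215,265). The clip nose tip is at (350,432) and its tab at (345,464). Now I'll work out the clip's angle precisely.

```bash
cat >> h.py <<'E'
def centre(c,im,seed):
    m=(cv2.cvtColor(im,6)<75).astype(np.uint8); m[190:]=0
    n,l,st,ce=cv2.connectedComponentsWithStats(m); r=(l==l[int(seed[1]),int(seed[0])]).astype(np.uint8)
    out=[]
    for cn in cv2.findContours(r,cv2.RETR_CCOMP,cv2.CHAIN_APPROX_NONE)[0]:
        if len(cn)<100: continue
        P=ray(c,cn.reshape(-1,2),.057);o,R=circ(P)
        for _ in range(6):
            e=abs(np.hypot(*(P[:,:2]-o).T)-R);o,R=circ(P[e<.0015])
        out.append((o,R))
    return out
def pol(c,uv,z,o):
    d=ray(c,uv,z)[:,:2]-o; return np.hypot(*d.T).round(4),np.arctan2(d[:,1],d[:,0]).round(4)
E
python3 - <<'E'
from h import *
c,im=load("w3"); cs=centre(c,im,(280/3+124,190/3)); print(cs)
o=np.mean([x[0] for x in cs],0)
f=lambda x,y:[x/3+124,y/3]
print("stud",pol(c,[f(238,283)],.092,o));print("block",pol(c,[f(215,265)],.06,o))
print("pin",pol(c,[f(601,289)],.057,o))
print("ptr",pol(c,[f(186,337),f(195,333)],.053,o))
print("ticks",pol(c,[f(609,346),f(401,451)],.045,o))
g=cv2.cvtColor(im,6);m=(g<100).astype(np.uint8)
y0,y1,x0,x1=138,164,228,248
n,l,st,ce=cv2.connectedComponentsWithStats(m[y0:y1,x0:x1]);i=1+st[1:,4].argmax()
ys,xs=np.nonzero(l==i);r,a=pol(c,np.c_[xs+x0,ys+y0],.0495,o)
for lo in np.arange(.1,.136,.004):
    s=(r>=lo)&(r<lo+.004)
    if s.any():print(lo.round(3),s.sum(),a[s].mean().round(4),a[s].min(),a[s].max())
cv2.imwrite("pics/clip.png",cv2.resize(im[130:165,220:256],None,fx=14,fy=14,interpolation=0))
E
```

```text
[(array([0.58361138, 0.04325084]), np.float64(0.0695195534647222)), (array([0.57898259, 0.05308048]), np.float64(0.049730860763986334))]
stud (array([0.0748]), array([-1.0302]))
block (array([0.0844]), array([-1.2421]))
pin (array([0.0978]), array([1.1845]))
ptr (array([0.1118, 0.1073]), array([-1.0324, -1.0262]))
ticks (array([0.1157, 0.1095]), array([1.0174, 0.0171]))
0.1 9 -0.2165 -0.2519 -0.1961
0.104 13 -0.2224 -0.2488 -0.1913
0.108 11 -0.2186 -0.2398 -0.1823
0.112 40 -0.224 -0.3221 -0.1398
0.116 43 -0.2229 -0.3265 -0.1262
0.12 33 -0.2154 -0.2871 -0.1438
```

View pics/clip.png

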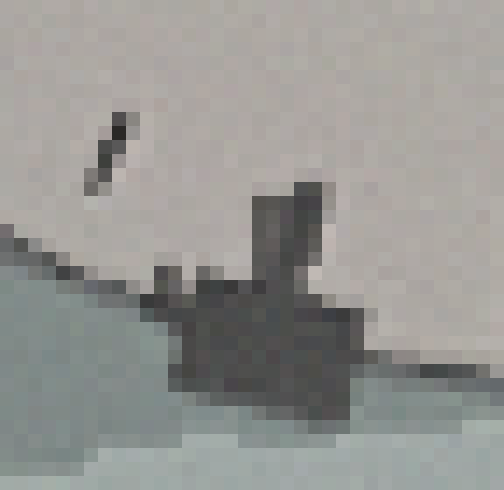

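The clip's dark nose is about 3 px wide at crop columns 20–23 (full-image x about 241.5, y 143–150), with its shadow on the left. I'll redo the angles with the inner-ring centre.

```bash
python3 - <<'E'
from h import *
o=np.array([.5787,.053])
f=lambda x,y:[x/3+124,y/3]
c,im=load("w3")
print("stud",pol(c,[f(238,283)],.092,o),"block",pol(c,[f(215,265)],.06,o),"pin",pol(c,[f(601,289)],.057,o))
print("ptr",pol(c,[f(186,337),f(195,333)],.053,o))
print("ticks",pol(c,[f(609,346),f(401,451)],.045,o))
print("nose",pol(c,[[241.8,144],[241.3,147],[240.7,150]],.049,o))
print("tab",pol(c,[[239.5,155]],.05,o))
c,im=load("w2")
print("w2 stud",pol(c,[[357/3+132,355/3]],.092,o),"nose",pol(c,[[321/3+132,412/3],[323/3+132,410/3]],.049,o))
E
```

```text
stud (array([0.0803]), array([-1.0335])) block (array([0.0898]), array([-1.2321])) pin (array([0.0944]), array([1.1397]))
ptr (array([0.1173, 0.1128]), array([-1.0345, -1.0287]))
ticks (array([0.1131, 0.1121]), array([ 0.9754, -0.0264]))
nose (array([0.106 , 0.1103, 0.1146]), array([-0.2413, -0.2389, -0.2378]))
tab (array([0.1217]), array([-0.2381]))
w2 stud (array([0.0811]), array([-0.1103])) nose (array([0.1086, 0.1074]), array([-0.2492, -0.2428]))
```

>>> servo_tool --moves '[{"linear": [-0.022,-0.0135,-0.01],"spin": -0.115},{"linear": [-0.022,-0.0135,-0.01],"spin": -0.115},{"linear": [-0.022,-0.0135,-0.01],"spin": -0.115},{"linear": [-0.022,-0.0135,-0.01],"spin": -0.115},{"linear": [-0.022,-0.0135,-0.01],"spin": -0.115},{"linear": [-0.022,-0.0135,-0.01],"spin": -0.115},{"linear": [0,0,-0.02],"spin": -0.115},{"linear": [0,0,-0.02],"spin": -0.115},{"linear": [0,0,-0.02],"spin": -0.11},{"linear": [0,0,0],"spin": 0}]'

```text
time: 7.6
ee_pos: [0.5915, -0.0328, 0.1389]
ee_rot: [[-0.513, 0.859, -0.009], [0.859, 0.513, 0.002], [0.006, -0.007, -1.0]]
wrist_force: [-1.6, 0.2, -0.7]
opening: 0.003
grasp_force: 0.0
```

>>> servo_tool --moves '[{"linear": [0.001,0,-0.02],"spin": 0},{"linear": [0,0,-0.02],"spin": 0},{"linear": [0,0,-0.015],"spin": 0},{"linear": [0,0,-0.01],"spin": 0},{"linear": [0,0,-0.004],"spin": 0},{"linear": [0,0,0],"spin": 0},{"linear": [0,0,0],"spin": 0}]'

```text
time: 8.18
ee_pos: [0.5972, -0.0332, 0.0755]
ee_rot: [[-0.516, 0.857, 0.001], [0.857, 0.516, -0.0], [-0.001, 0.001, -1.0]]
wrist_force: [0.4, 0.6, -0.8]
opening: 0.005
grasp_force: 0.0
```

```bash
sed -i 's/^O=.*/O=np.array([.5787,.053])/' h.py; python3 - <<'E'
from h import *
s=env.state();p=np.array(s["ee_pos"]);print(p,s["wrist_force"]);p=p[:2]
for t in list(np.arange(-1.03,-.34,.05))+[-.33,-.3,-.27,-.24]: q=F(t,-.0195);print(round(t,3),q.round(4),((q-p)*1000).round(1));p=q
E
```

```text
[ 0.59719752 -0.03319755  0.0754602 ] [ 0.36251072  0.577276   -0.81673779]
-1.03 [ 0.6042 -0.0273] [7.  5.9]
-0.98 [ 0.6082 -0.026 ] [4.  1.4]
-0.93 [ 0.6121 -0.0244] [3.9 1.6]
-0.88 [ 0.6159 -0.0226] [3.8 1.8]
-0.83 [ 0.6197 -0.0207] [3.7 2. ]
-0.78 [ 0.6233 -0.0185] [3.6 2.1]
-0.73 [ 0.6268 -0.0162] [3.5 2.3]
-0.68 [ 0.6302 -0.0137] [3.4 2.5]
-0.63 [ 0.6335 -0.0111] [3.3 2.7]
-0.58 [ 0.6366 -0.0082] [3.1 2.8]
-0.53 [ 0.6396 -0.0053] [3. 3.]
-0.48 [ 0.6424 -0.0022] [2.8 3.1]
-0.43 [0.6451 0.0011] [2.7 3.3]
-0.38 [0.6476 0.0045] [2.5 3.4]
-0.33 [0.65  0.008] [2.3 3.5]
-0.3 [0.6513 0.0101] [1.3 2.2]
-0.27 [0.6525 0.0123] [1.3 2.2]
-0.24 [0.6537 0.0146] [1.2 2.2]
```

Lower 8 mm, then push, 0.05 rad per row.

>>> servo_tool --moves '[{"linear": [0,0.002,-0.008],"spin": 0},{"linear": [0.0035,0.002,0],"spin": 0},{"linear": [0.0035,0.002,0],"spin": 0},{"linear": [0.004,0.0014,0],"spin": 0.05},{"linear": [0.0039,0.0016,0],"spin": 0.05},{"linear": [0.0038,0.0018,0],"spin": 0.05},{"linear": [0.0037,0.002,0],"spin": 0.05},{"linear": [0,0,0],"spin": 0}]'

```text
time: 8.85
ee_pos: [0.6191, -0.0199, 0.0664]
ee_rot: [[-0.676, 0.737, -0.001], [0.737, 0.676, -0.0], [0.0, -0.0, -1.0]]
wrist_force: [0.5, 0.0, -0.4]
opening: 0.004
grasp_force: 0.1
```

>>> servo_tool --moves '[{"linear": [0.0036,0.002,0],"spin": 0.05},{"linear": [0.0035,0.0022,0],"spin": 0.05},{"linear": [0.0034,0.0025,0],"spin": 0.05},{"linear": [0.0033,0.0027,0],"spin": 0.05},{"linear": [0.0031,0.0028,0],"spin": 0.05},{"linear": [0.003,0.003,0],"spin": 0.05},{"linear": [0,0,0],"spin": 0},{"linear": [0,0,0],"spin": 0}]'

```text
time: 9.52
ee_pos: [0.6391, -0.0049, 0.0666]
ee_rot: [[-0.862, 0.507, 0.001], [0.507, 0.862, 0.0], [-0.001, 0.0, -1.0]]
wrist_force: [0.3, -0.5, 0.7]
opening: 0.004
grasp_force: 0.0
```

>>> servo_tool --moves '[{"linear": [0.0028,0.0031,0],"spin": 0.05},{"linear": [0.0027,0.0033,0],"spin": 0.05},{"linear": [0.0013,0.0018,0],"spin": 0.03},{"linear": [0.0012,0.0016,0],"spin": 0.03},{"linear": [0,0,0],"spin": 0},{"linear": [0,0,0],"spin": 0}]'

```text
time: 10.02
ee_pos: [0.6469, 0.0045, 0.0666]
ee_rot: [[-0.932, 0.363, 0.001], [0.363, 0.932, -0.0], [-0.001, -0.0, -1.0]]
wrist_force: [0.0, -0.5, 0.2]
opening: 0.005
grasp_force: 0.5
```

```bash
python3 - <<'E'
from h import *
s=env.state();p=np.array(s["ee_pos"])[:2];R=np.array(s["ee_rot"])
y=np.arctan2(-R[0,1],R[1,1]);d=p-O
# stud angle if touching face: tangential offset 19.5 in tool frame
t=np.array([-np.sin(y),np.cos(y)]);print(p,y,"tangential",d@t,"radial",d@np.array([np.cos(y),np.sin(y)]), "stud est",y+np.arcsin((d@t+.0195)/.082))
print("target",F(-.24,-.0195),s["wrist_force"])
c,im=shot("side","s3")
E
```

```text
[0.64689758 0.00448452] -0.3717029722061041 tangential -0.02043282399665034 radial 0.0811613275072724 stud est -0.3830791199800142
target [0.65371451 0.01456729] [ 0.04003784 -0.49495276  0.22002031]
```

>>> servo_tool --moves '[{"linear": [0.001,0.002,0],"spin": 0.03},{"linear": [0.001,0.002,0],"spin": 0.03},{"linear": [0.001,0.0022,0],"spin": 0.02},{"linear": [0,0,0],"spin": 0},{"linear": [0,0,0],"spin": 0}]'

```text
time: 10.48
ee_pos: [0.6502, 0.0109, 0.0667]
ee_rot: [[-0.958, 0.287, 0.001], [0.287, 0.958, -0.0], [-0.001, 0.0, -1.0]]
wrist_force: [0.7, -1.4, 0.1]
opening: 0.005
grasp_force: 0.7
```

>>> servo_tool --moves '[{"linear": [-0.003,-0.008,0],"spin": 0},{"linear": [-0.003,-0.01,0],"spin": 0},{"linear": [0,0,0.03],"spin": 0.04},{"linear": [0,0,0.035],"spin": 0.05},{"linear": [0.02,0.012,0.035],"spin": 0.05},{"linear": [0.02,0.012,0.035],"spin": 0.05},{"linear": [0.02,0.012,0.035],"spin": 0.05},{"linear": [0.02,0.012,0.028],"spin": 0.05},{"linear": [0,0,0],"spin": 0},{"linear": [0,0,0],"spin": 0}]'

```text
time: 11.32
ee_pos: [0.7247, 0.0405, 0.2661]
ee_rot: [[-1.0, -0.0, 0.005], [-0.0, 1.0, -0.0], [-0.005, -0.0, -1.0]]
wrist_force: [0.5, 0.5, -0.9]
opening: 0.008
grasp_force: 0.0
```

```bash
python3 - <<'E'
from h import *
c,im=shot("wrist","w4"); print(env.state()["ee_pos"])
u,v=proj(c,[[.668,.03,.05]])[0].astype(int)
x0,y0=u-50,v-38;print(x0,y0)
cv2.imwrite("pics/w4z.png",cv2.resize(im[y0:y0+75,x0:x0+100],None,fx=8,fy=8,interpolation=0))
E
```

```text
[0.72281819 0.04010719 0.26319362]
198 96
```

View pics/w4z.png

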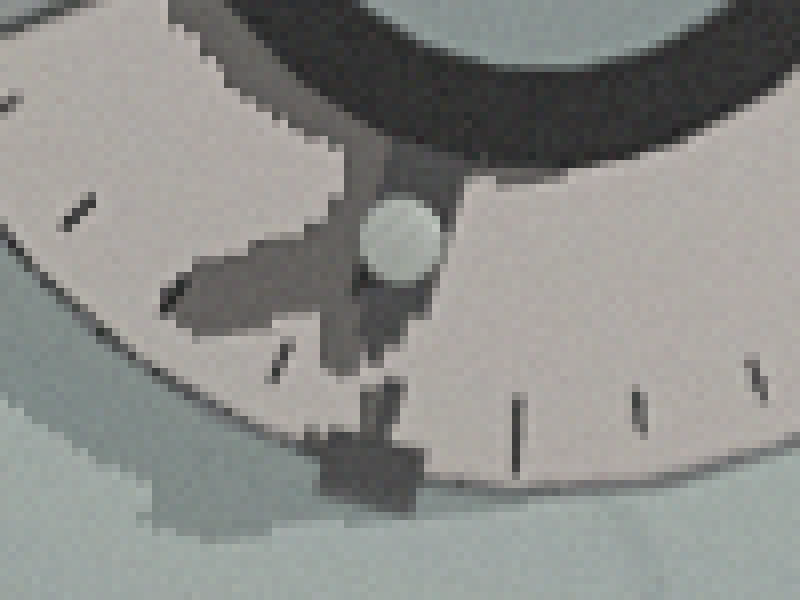

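The stud is at crop (402,241), the pointer tip at about (376,358) and the nose top at (396,380). The pointer is slightly short of the nose.

```bash
python3 - <<'E'
from h import *
c,im=load("w4");f=lambda x,y:[x/8+198,y/8+96]
print(centre(c,im,f(560,120)))
for o in (O,np.array([.5779,.0528])):
  print("stud",pol(c,[f(402,241)],.092,o),"tip",pol(c,[f(376,357)],.053,o),"nose",pol(c,[f(396,384),f(389,408),f(382,430)],.049,o),"tab",pol(c,[f(372,470)],.05,o))
E
```

```text
[(array([0.57727043, 0.052653  ]), np.float64(0.06507609778147637)), (array([0.57848092, 0.05294961]), np.float64(0.049742557337231055))]
stud (array([0.0805]), array([-0.28])) tip (array([0.1011]), array([-0.2812])) nose (array([0.105 , 0.1094, 0.1134]), array([-0.2376, -0.2398, -0.2426])) tab (array([0.1207]), array([-0.2431]))
stud (array([0.0812]), array([-0.275])) tip (array([0.1018]), array([-0.2771])) nose (array([0.1057, 0.1101, 0.1142]), array([-0.234 , -0.2363, -0.2392])) tab (array([0.1214]), array([-0.24]))
```

The lever needs +0.04 rad more, so the final finger position is about (0.652, 0.0138).

>>> servo_tool --moves '[{"linear": [-0.026,-0.0155,0],"spin": -0.06},{"linear": [-0.026,-0.0155,0],"spin": -0.06},{"linear": [-0.026,-0.018,-0.02],"spin": -0.06},{"linear": [0,0,-0.035],"spin": -0.06},{"linear": [0,0,-0.035],"spin": 0},{"linear": [0,0,-0.035],"spin": 0},{"linear": [0,0,-0.035],"spin": 0},{"linear": [0,0,-0.02],"spin": 0},{"linear": [0,0,-0.012],"spin": 0},{"linear": [0,0,0],"spin": 0}]'

```text
time: 12.2
ee_pos: [0.6397, -0.0085, 0.0657]
ee_rot: [[-0.971, 0.239, -0.011], [0.239, 0.971, 0.002], [0.011, -0.001, -1.0]]
wrist_force: [-1.2, 0.0, 0.2]
opening: 0.006
grasp_force: 0.0
```

>>> servo_tool --moves '[{"linear": [0,0,0],"spin": 0},{"linear": [0,0,0],"spin": 0}]'

```text
time: 12.37
ee_pos: [0.6461, -0.0089, 0.073]
ee_rot: [[-0.971, 0.238, 0.002], [0.238, 0.971, -0.0], [-0.002, 0.0, -1.0]]
wrist_force: [-0.0, -0.1, -0.3]
opening: 0.005
grasp_force: 0.0
```

>>> servo_tool --moves '[{"linear": [0.001,0.004,-0.006],"spin": 0},{"linear": [0.001,0.004,0],"spin": 0},{"linear": [0.001,0.004,0],"spin": 0},{"linear": [0.001,0.004,0],"spin": 0},{"linear": [0.0005,0.002,0],"spin": 0},{"linear": [0.0005,0.0015,0],"spin": 0},{"linear": [0,0,0],"spin": 0},{"linear": [0,0,0],"spin": 0}]'

```text
time: 13.03
ee_pos: [0.6503, 0.0113, 0.0656]
ee_rot: [[-0.971, 0.237, 0.0], [0.237, 0.971, 0.0], [-0.0, 0.0, -1.0]]
wrist_force: [-0.2, 0.9, 0.1]
opening: 0.009
grasp_force: 0.0
```

>>> servo_tool --moves '[{"linear": [0.0005,0.001,0],"spin": 0},{"linear": [0.0005,0.001,0],"spin": 0},{"linear": [0,0.0008,0],"spin": 0},{"linear": [0,0,0],"spin": 0},{"linear": [0,0,0],"spin": 0}]'

```text
time: 13.45
ee_pos: [0.6512, 0.0137, 0.0655]
ee_rot: [[-0.971, 0.238, 0.0], [0.238, 0.971, -0.0], [-0.0, -0.0, -1.0]]
wrist_force: [-0.5, -1.2, 1.1]
opening: 0.005
grasp_force: 0.9
```

Retreat and check.

>>> servo_tool --moves '[{"linear": [-0.003,-0.008,0],"spin": 0},{"linear": [-0.003,-0.01,0],"spin": 0},{"linear": [0,0,0.03],"spin": 0.04},{"linear": [0,0,0.035],"spin": 0.05},{"linear": [0.02,0.012,0.035],"spin": 0.05},{"linear": [0.02,0.012,0.035],"spin": 0.05},{"linear": [0.02,0.012,0.035],"spin": 0.05},{"linear": [0.02,0.012,0.028],"spin": 0},{"linear": [0,0,0],"spin": 0},{"linear": [0,0,0],"spin": 0}]'

```text
time: 14.28
ee_pos: [0.7264, 0.0434, 0.2651]
ee_rot: [[-1.0, -0.001, 0.005], [-0.001, 1.0, -0.0], [-0.005, -0.0, -1.0]]
wrist_force: [-0.2, -0.2, -0.3]
opening: 0.009
grasp_force: 0.0
```

```bash
python3 - <<'E'
from h import *
c,im=shot("wrist","w5"); print(env.state()["ee_pos"])
u,v=proj(c,[[.668,.03,.05]])[0].astype(int)
x0,y0=u-50,v-38;print(x0,y0)
cv2.imwrite("pics/w5z.png",cv2.resize(im[y0:y0+75,x0:x0+100],None,fx=8,fy=8,interpolation=0))
E
```

```text
[0.72445702 0.04300927 0.2622074 ]
196 95
```

View pics/w5z.png

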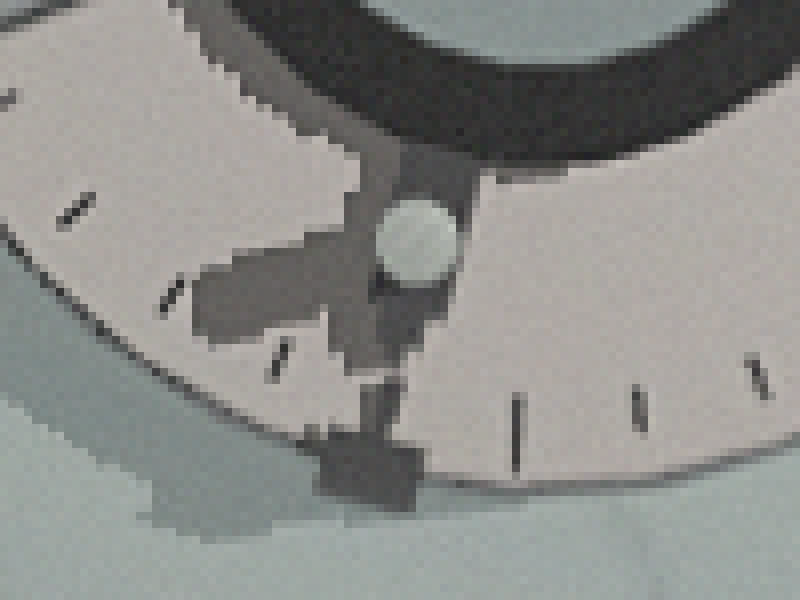

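The pointer tip at (394,362) now runs straight into the nose at (393,384), with the stud at (418,243). I'll check the numbers.

```bash
python3 - <<'E'
from h import *
c,im=load("w5");f=lambda x,y:[x/8+196,y/8+95]
cs=centre(c,im,f(560,120));print(cs)
for o in (O,cs[0][0]):
  print("stud",pol(c,[f(418,243)],.092,o),"tip",pol(c,[f(394,362)],.053,o),"nose",pol(c,[f(394,384),f(387,408),f(380,430)],.049,o),"tab",pol(c,[f(371,470)],.05,o))
s=env.state();print(s["time"],s["wrist_force"])
E
```

```text
[(array([0.57728767, 0.05265224]), np.float64(0.06504784469510323)), (array([0.57838246, 0.05297144]), np.float64(0.049760923159841285))]
stud (array([0.0805]), array([-0.2425])) tip (array([0.1014]), array([-0.2469])) nose (array([0.1053, 0.1097, 0.1138]), array([-0.2393, -0.2415, -0.2442])) tab (array([0.1209]), array([-0.2433]))
stud (array([0.0818]), array([-0.2342])) tip (array([0.1027]), array([-0.2402])) nose (array([0.1066, 0.111 , 0.1151]), array([-0.233 , -0.2354, -0.2383])) tab (array([0.1222]), array([-0.2377]))
14.3333 [-0.40014433 -0.69457414 -0.2385643 ]
```

The angles agree to within about 0.005 rad, the ring still measures as seated, and the hand is clear. Handing in.

```bash
python3 -c "
from workcell import env
print(env.close_job())"
```

```text
the job is handed in; nothing more can be done
None
```

I pushed the lever home against the square block, then back round until its pointer lined up with the clip to within about 0.005 rad by camera; the ring stayed seated, the hand ended clear, and the job is handed in at about 14 s.

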